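# Two chocolates from the paddle dispenser

## Task

Two matching sweet dispensers stand on the teal stool. Take the one whose chute hangs over the ceramic bowl and turn the black paddle knob on its top clockwise (seen from above) by exactly two clicks, never going on towards the third, so that two chocolates roll into the bowl; then let go of the knob. Leave the bowl where it stands and do not turn the knob of the other dispenser, which has the steel mug in front of it.

Things in the scene. Friction and masses are not known exactly. Their poses are not given: they have to be found in the camera images.
- paddle (a joint): the knob of the dispenser over the bowl: 0 at the start, grows turning clockwise seen from above. One click is 30 degrees: sprung detents at 0, 0.524, 1.047 and 1.571 rad; stops just outside them. Left within 10 degrees of a click it settles there. 0.2 N m turns it. It drives a vaned wheel in a clear drum; each click drops one chocolate into the chute if turned at an easy pace (under 2 rad/s).
- paddle_grip (a point): centre of that knob's grip, a black upright bar 60 mm long, 16 mm thick and 42 mm high, standing on the vertical knob axis; this point lies 16 mm below the bar's top and 30 mm above the flat clear top (a disc 184 mm across, 166 mm above the stool), out of which only a 54 mm wide, 4 mm high black flange rises under the bar. Its x axis runs along the bar's length, z up; it turns with the knob.
- bowl: round white ceramic bowl, 130 mm across and 52 mm high, loose, standing under the chute; origin at the centre of its underside
- choc1: round brown chocolate, a ball 24 mm across, inside the clear drum, the first to come out (at the first click); origin at its centre
- choc2: a like ball, the second to come out (at the second click); origin at its centre. A third one, next behind it, must stay in.
- spare_paddle (a joint): the like knob of the other dispenser, which stands empty some 300 mm to one side with the steel mug before it; 0 at the start, to be left alone
Mind the look-alikes: they are no part of the job. There is more than one size of the bowl; the job needs the larger.

How it is judged:
By the outcome, as a careful person would: the job done as asked, in the order asked, and still so for the second after the job is handed in, with the robot touching nothing.
It also fails if it takes over 38 s, if anything falls off the work surface, if the arm or the gripper's body presses on something with over 40 N, if the wrist force passes 120 N, or if a joint passes its speed limit or range.

## Robot

A 7-joint arm with a two-finger parallel gripper is mounted at the origin on the work surface. World frame = base frame: x ahead of the robot, y to its left, z up, the work surface at z = 0. Lengths are in mm, angles in rad, forces in N, time in s.
With the tool pointing down it reaches from about 425 to 825 mm from the base axis. Payload 3.6 kg.
Tool frame: the origin (TCP) lies at the very end of the fingers, on their centre line; the grasp point (between the pads) lies 19 mm behind it; y points along the fingers, x is the direction in which the jaws open and shut, and the axes are right-handed (so a half turn about y gives the same grasp; the last joint's range is limited). The gripper opens to 85 mm and grips with 20 to 120 N. Pads are 22 mm wide; open, the fingers measure 114 mm over their backs; the gripper's body (76 mm by 85 mm) begins 54 mm behind the grasp point. The pads swing forward as they close: fully open they stand 13 mm farther back than shut.
Start: joints at [1.256, 0.615, -0.013, 1.423, 0.008, 1.103, -0.04], TCP at [184.51, -623.232, 231.297] pointing down, gripper open.
Joint ranges: [-3.12, 3.12], [-0.3, 2.06], [-1.34, 1.32], [0.26, 2.42], [-1.36, 4.5], [0.01, 1.98], [-2.84, 2.84]. Speed limits (rad/s): [2.79, 2.79, 3.14, 3.14, 3.14, 3.14, 3.14].

## Interface

Orientations are given as a rotation vector (axis times angle).
In Python, from rig import robot, imaging, hand_in gives the robot as it stands.
- The arm moves only by the tool jog_arm, never from a script. Its argument "rows" is a list of rows, each a list of 3 entries, a list of its own where there are three numbers: the shift along the tool's x, y, z in m, then the turn, a rotation vector about the tool's x, y, z in rad, then the finger opening in m, from 0 to 0.0854. In form: [[[x, y, z], [rx, ry, rz], jaw], ...]. A call has 1 to 20 rows; each row shifts and turns the commanded pose from where the row before left it, along the tool's axes as they then stand; what a row does not reach is not made up. A row lasts 1/12 s, in which the tool goes at most 41.7 mm and 7.16 degrees, less where a joint would pass 70% of its speed; a pose out of reach is approached as far as the arm can. A call is refused whole if a number of a shift passes 0.0417 or a number of a turn 0.125, either way. A call with a gripper value outside its range is refused whole. The fingers move at their own pace and stop on an object; "newtons" is the grip in N (left out, the last holds). Time passes only in rows, so rows that do not move let the fingers close. It gives the time, the measured TCP pose, the force and the opening at its end, in the units of the state.
- robot.observe(): the state, without advancing time (a new reading comes with each control period).
- imaging.snapshot(name): name is "scene" or "top"; returns a dict with "img" (384x512x3 uint8, blue, green, red), "fovy" (degrees; the focal length in pixels is half the picture's height over the tangent of half this angle, whatever the lens; pixels are square), "cx", "cy" (the principal point, pixels), "dist" ([k1, k2, p1, p2, k3] as OpenCV has them; the pictures are not rectified), "rvec" (rotation vector, rad) and "tvec" (3), from world to camera coordinates, as OpenCV has them. Camera axes: x right, y down, z forward; pixel columns grow to the right and rows downward; lengths in mm; the calibration is good to about 2 mm. A picture is of the moment at which its call begins. There is no depth.
- hand_in(): hands the job in, once; it reports no verdict.
The state is a dict: "clock": time; "joint_positions": joint angles; "qvel": joint speeds; "joint_torque": joint torques, N m; "position": TCP position; "tool_rot": TCP orientation; "ft_force": force on the tool from outside, world axes, zero at the start; "ft_torque": the same for the moment, N m; "grip_width": finger opening in mm.
Only numpy, scipy, OpenCV 4.12 (cv2) and the standard library are available. Lean on these libraries where they do the work, as an engineer would, in place of code of your own. Each camera call takes 0.05 s, during which the arm holds its last target.

## Working session

There is one attempt and no reset: what is moved stays moved. The work goes in short steps, Python scripts to look and compute and a tool call to move; the robot and the scene stay as the last step left them, time stands still between calls to the robot, and variables do not carry over. Pictures are saved under pics/ and viewed, and the job is handed in when it is done.

Besides the shell and the picture viewer there is one more tool, called by a JSON object that holds its "api" and its "payload", one argument or row to a line. jog_arm: Moves the arm, as the interface text tells. Its arguments: {"type":"object","properties":{"rows":{"type":"array","items":{"type":"array"}},"newtons":{"type":"number"}},"required":["rows"]}

```bash
mkdir -p pics; ls; python3 - <<'E'
from rig import robot, imaging
import cv2
print(robot.observe())
for n in("scene","top"):
    s=imaging.snapshot(n); cv2.imwrite(f"pics/{n}0.png",s["img"])
    print(n,{k:v for k,v in s.items() if k!="img"})
E
```

```text
pics
{'clock': 0.0, 'joint_positions': array([ 1.25649686,  0.61590771, -0.01264894,  1.42493771,  0.00810648,
        1.1034301 , -0.04041861]), 'qvel': array([ 0.00154586,  0.00088679, -0.00095114, -0.00042636,  0.0006985 ,
        0.00173941,  0.00185874]), 'joint_torque': array([ 2.91026254e-04, -4.69216347e+01,  2.59217620e-01, -1.71036100e+01,
        9.87829204e-03,  9.76694806e-03,  1.70052516e-05]), 'position': array([ 184.29630314, -622.49976335,  230.13269371]), 'tool_rot': array([-1.33014034,  0.99609879, -0.99256702]), 'ft_force': array([ 0.87516477, -0.70556917, -0.91132269]), 'ft_torque': array([ 0.00152159, -0.04136926, -0.02461791]), 'grip_width': 85.48137218811853}
scene {'fovy': 54.583301392008366, 'cx': 253.44537322402465, 'cy': 194.38597983660196, 'dist': array([-0.06825085,  0.        ,  0.        ,  0.        ,  0.        ]), 'rvec': array([ 1.42529625,  2.01860272, -0.95616602]), 'tvec': array([ 213.7981842 , -196.92225687, 1122.17097781])}
top {'fovy': 52.603489922815584, 'cx': 258.37354008666273, 'cy': 191.8329256353314, 'dist': array([-0.01277535,  0.        ,  0.        ,  0.        ,  0.        ]), 'rvec': array([ 2.18320771, -2.16623068,  0.19484075]), 'tvec': array([-60.8052593 , 544.12592542, 742.85481185])}
```

View pics/scene0.png

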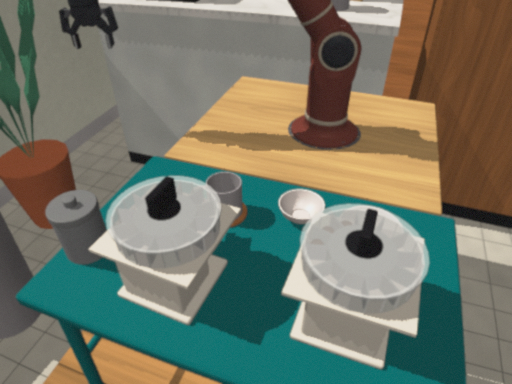

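View pics/top0.png

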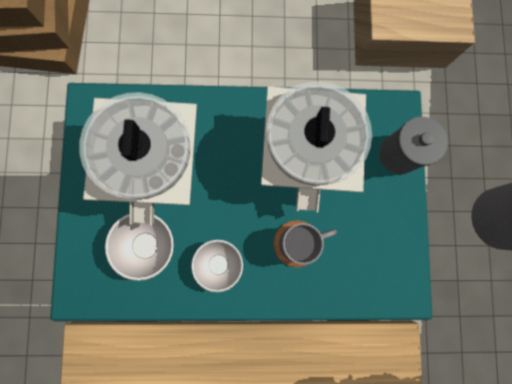

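The top view shows the left dispenser (knob ~(134,142)) with its chute over a large bowl (139,246), and a smaller bowl at (217,266). The right dispenser (320,130) has the mug at (300,243). The left one is the target, and appears at (365,243) in the scene view. I'll confirm this in enlarged crops.

```bash
python3 - <<'E'
import cv2
a=cv2.imread("pics/top0.png")[80:290,60:260]; cv2.imwrite("pics/topc.png",cv2.resize(a,None,fx=2.85,fy=2.85,interpolation=cv2.INTER_CUBIC))
a=cv2.imread("pics/scene0.png")[180:340,270:450]; cv2.imwrite("pics/scenec.png",cv2.resize(a,None,fx=3.6,fy=3.6,interpolation=cv2.INTER_CUBIC))
E
```

```text
(no output)
```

View pics/topc.png

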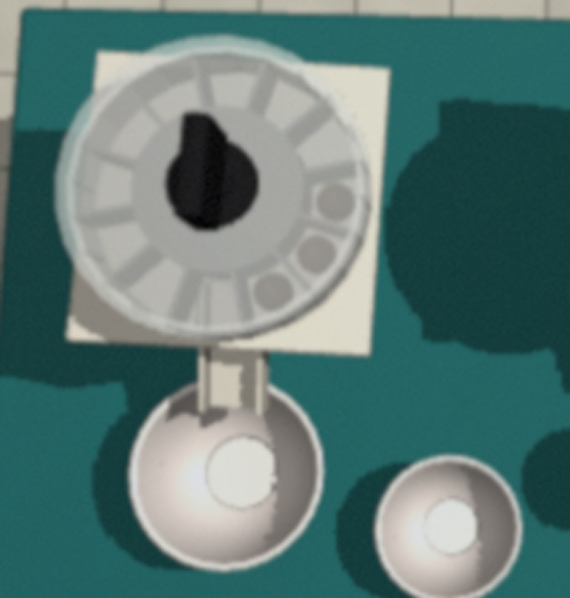

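View pics/scenec.png

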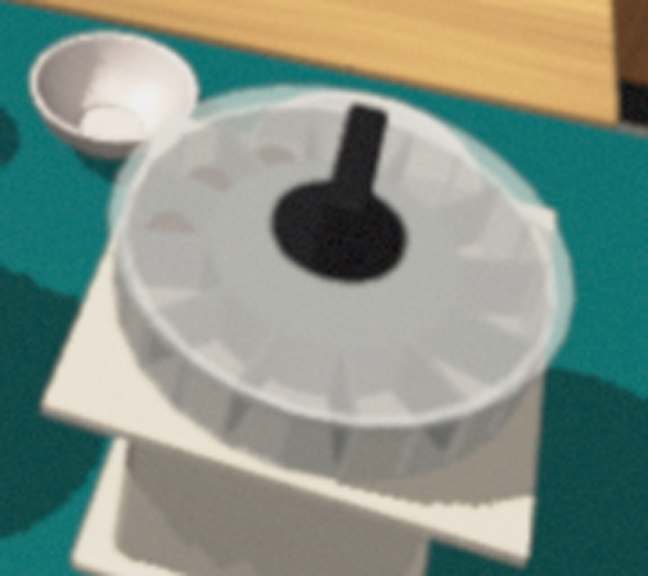

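```bash
cat > h.py <<'E'
import numpy as np, cv2
def cam(s):
    h=384; f=h/2/np.tan(np.radians(s["fovy"])/2)
    return np.array([[f,0,s["cx"]],[0,f,s["cy"]],[0,0,1]]),np.array(s["dist"]),np.array(s["rvec"]),np.array(s["tvec"])
def proj(s,P):
    K,d,r,t=cam(s); return cv2.projectPoints(np.float64(P).reshape(-1,1,3),r,t,K,d)[0].reshape(-1,2)
def ray(s,uv):
    K,d,r,t=cam(s); n=cv2.undistortPoints(np.float64([[uv]]),K,d).reshape(2)
    R=cv2.Rodrigues(r)[0]; o=-R.T@t; v=R.T@np.r_[n,1]; return o,v/np.linalg.norm(v)
def tri(rs):
    A=np.zeros((3,3));b=np.zeros(3)
    for o,v in rs:
        M=np.eye(3)-np.outer(v,v);A+=M;b+=M@o
    p=np.linalg.solve(A,b); return p,[np.linalg.norm((np.eye(3)-np.outer(v,v))@(p-o)) for o,v in rs]
def onz(s,uv,z):
    o,v=ray(s,uv); return o+v*(z-o[2])/v[2]
E
python3 - <<'E'
from h import *
from rig import imaging
import pickle
S={n:imaging.snapshot(n) for n in("scene","top")}; pickle.dump(S,open("S.pkl","wb"))
for n in S: print(n,ray(S[n],(256,192)))
print(tri([ray(S["top"],(134.2,144)),ray(S["scene"],(364.2,244))]))
# stool level check: teal stool corners
for uv in [(68,86),(421,92),(430,319),(53,317)]: print(onz(S["top"],uv,0))
g=lambda im:np.clip(im.astype(float)*3.0,0,255).astype(np.uint8)
cv2.imwrite("pics/bt.png",cv2.resize(g(S["top"]["img"][110:170,100:170]),None,fx=10,fy=10,interpolation=cv2.INTER_CUBIC))
cv2.imwrite("pics/bs.png",cv2.resize(g(S["scene"]["img"][200:265,335:395]),None,fx=9,fy=9,interpolation=cv2.INTER_CUBIC))
E
```

```text
scene (array([1003.98818539,  135.47892735,  563.39056268]), array([-0.73122165, -0.25802593, -0.63145667]))
top (array([441.93405031, -20.35128788, 809.86646678]), array([ 0.13111551, -0.04030611, -0.99054739]))
(array([605.82907266, 159.56996339, 166.7911713 ]), [np.float64(1.3047924669356257), np.float64(1.3047924669356588)])
[773.65204723 350.82466766   0.        ]
[ 778.42145027 -420.82554763    0.        ]
[ 288.21544627 -414.77921546    0.        ]
[295.0190758  347.71551059   0.        ]
```

View pics/bt.png

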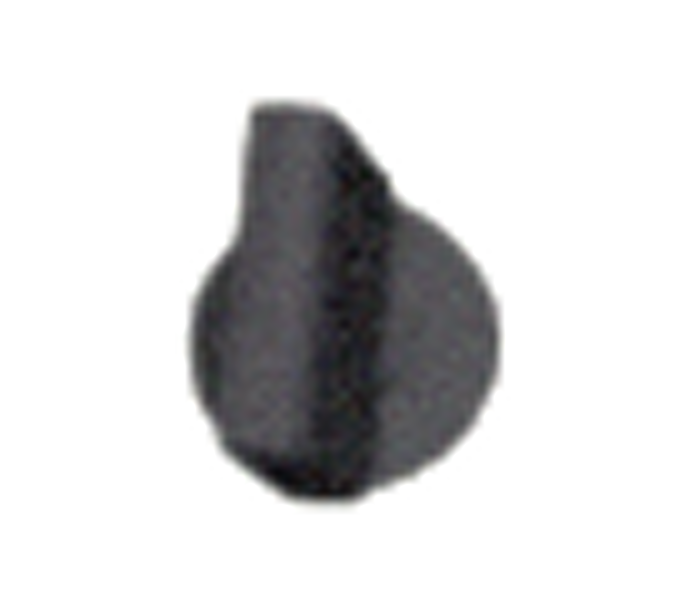

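View pics/bs.png

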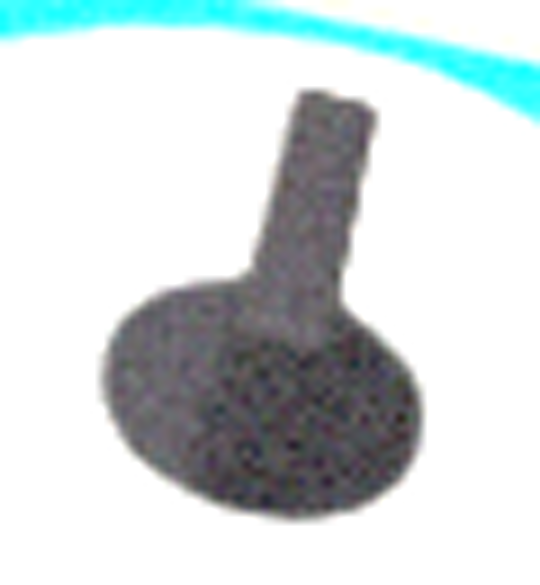

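Both crops show the bar (light top face), with the flange centred at about (134.3,144) in the top view and (364,244) in the scene view. The target is confirmed: the chute ends over the larger bowl and three chocolates are in the drum. Next I'll fit the known bar and flange shape to both silhouettes.

```bash
cat > fit.py <<'E'
from h import *
import pickle
from scipy.optimize import minimize
def shape(p):
    x,y,z,a=p # z = top disc height
    c,s=np.cos(a),np.sin(a)
    bar=[(x+c*i*30-s*j*8,y+s*i*30+c*j*8,z+h) for i in(-1,1) for j in(-1,1) for h in(4,46)]
    t=np.linspace(0,2*np.pi,60)
    fl=[(x+27*np.cos(q),y+27*np.sin(q),z+h) for q in t for h in(0,4)]
    return bar,fl
def fit(S,boxes,p0,sc=8):
    masks={}
    for n,(u0,v0,u1,v1) in boxes.items():
        g=S[n]["img"][v0:v1,u0:u1].max(axis=2)
        g=cv2.resize(g,None,fx=sc,fy=sc,interpolation=cv2.INTER_CUBIC)
        masks[n]=(g<75)
    def rend(n,p,dn=(0,0)):
        u0,v0,u1,v1=boxes[n]; m=np.zeros(masks[n].shape,np.uint8)
        for P in shape(p):
            q=(proj(S[n],P)-[u0,v0]+0.5)*sc-0.5
            cv2.fillConvexPoly(m,cv2.convexHull(np.round(q*16).astype(np.int32)),1,shift=4)
        return m>0
    def cost(p): return sum((rend(n,p)!=masks[n]).sum()/masks[n].sum() for n in masks)
    best=None
    for a in (p0[3],p0[3]+.15,p0[3]-.15):
        sim=np.array([[*p0[:3],a]]+[[p0[0]+8*(i==0),p0[1]+8*(i==1),p0[2]+8*(i==2),a+.15*(i==3)] for i in range(4)])
        r=minimize(cost,sim[0],method="Nelder-Mead",options=dict(initial_simplex=sim,xatol=.02,fatol=1e-5,maxiter=600))
        if best is None or r.fun<best.fun: best=r
    return best,{n:np.dstack([masks[n]*255,rend(n,best.x)*255,masks[n]*0]).astype(np.uint8) for n in masks}
E
python3 - <<'E'
from fit import *
S=pickle.load(open("S.pkl","rb"))
B={"top":(105,110,165,170),"scene":(338,200,392,262)}
for k in (["top","scene"],["top"],["scene"]):
    r,o=fit(S,{n:B[n] for n in k},[606,159.5,164,0]); print(k,r.x,r.fun)
    if len(k)==2:
        cv2.imwrite("pics/fit.png",np.hstack([cv2.resize(o[n],(390,450)) for n in o]))
for n in S: # spare and others check
    pass
print(onz(S["top"],(139.5,246),45), onz(S["top"],(217,266),30))
E
```

```text
['top', 'scene'] [ 6.04932649e+02  1.59070366e+02  1.63189833e+02 -4.15284786e-02] 0.3142757507711228
['top'] [ 6.16744017e+02  1.69683274e+02  1.23999450e+02 -2.89282163e-02] 0.029356371490280777
['scene'] [ 5.74871659e+02  1.61826089e+02  1.35543489e+02 -6.26213766e-02] 0.04093604438580036
[435.73745117 172.67567767  45.        ] [397.36793444  23.9572675   30.        ]
```

View pics/fit.png

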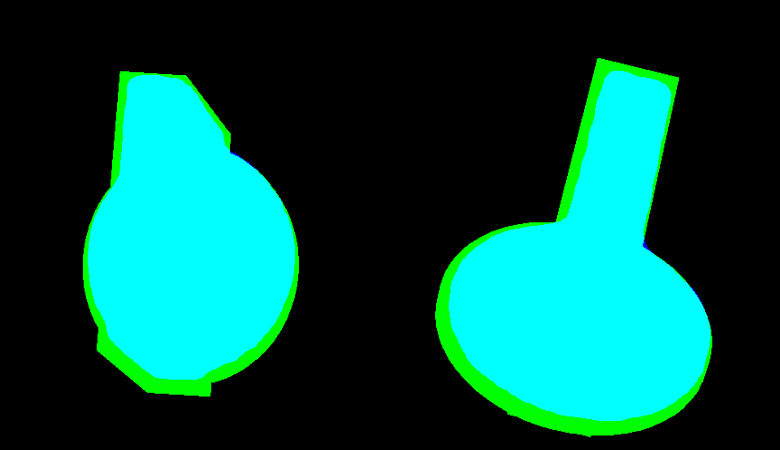

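```bash
for T in 75 95 110 125; do sed "s/g<75/g<$T/" fit.py > fitT.py; python3 - <<E
from fitT import *
S=pickle.load(open("S.pkl","rb"))
B={"top":(105,110,165,170),"scene":(338,206,392,262)}
r,o=fit(S,B,[606,159.5,164,0]); print($T,r.x,r.fun)
cv2.imwrite("pics/fit$T.png",np.hstack([cv2.resize(o[n],(390,450)) for n in o]))
for n in("top","scene"):
    r,_=fit(S,{n:B[n]},[606,159.5,164,0]); print(n,r.x,r.fun)
E
done
```

```text
75 [ 6.04620376e+02  1.58928769e+02  1.63116108e+02 -3.75565324e-02] 0.3140855695091441
top [ 6.16744017e+02  1.69683274e+02  1.23999450e+02 -2.89282163e-02] 0.029356371490280777
scene [ 5.74871659e+02  1.61826089e+02  1.35543489e+02 -6.26213766e-02] 0.04093604438580036
95 [ 6.05579224e+02  1.59202704e+02  1.64274372e+02 -4.00269430e-02] 0.2223991903079206
top [ 6.13612904e+02  1.66173720e+02  1.36228878e+02 -2.49594906e-02] 0.028945623342175066
scene [ 5.82939643e+02  1.61186714e+02  1.43425552e+02 -4.30688337e-02] 0.0295097356387972
110 [ 6.05972937e+02  1.59102193e+02  1.65233979e+02 -4.07785012e-02] 0.16657677591467152
top [ 6.11113832e+02  1.63512078e+02  1.45607453e+02 -2.94442804e-02] 0.028789923526765633
scene [ 5.88340729e+02  1.60802364e+02  1.48723572e+02 -4.54811061e-02] 0.025943396226415096
125 [ 6.05442744e+02  1.59244943e+02  1.65089021e+02 -4.78345179e-02] 0.16185351449788957
top [ 6.08436424e+02  1.60705902e+02  1.55928406e+02 -3.44754192e-02] 0.02953711192683382
scene [ 5.95113011e+02  1.60302052e+02  1.55524368e+02 -3.80597397e-02] 0.06156010544575417
```

```bash
cat > st.py <<'E'
from h import *
from rig import robot
def show(tgt=None,ang=None):
    o=robot.observe(); R=cv2.Rodrigues(np.array(o["tool_rot"]))[0]
    print("t",o["clock"],"p",o["position"].round(1),"w",round(o["grip_width"],1),"F",o["ft_force"].round(1),"M",o["ft_torque"].round(2)); print("q",o["joint_positions"].round(3))
    print(R.round(3)); print("jaw az",np.degrees(np.arctan2(R[1,0],R[0,0])).round(2))
    if tgt is not None: print("tool-frame shift mm",(R.T@(np.array(tgt)-o["position"])).round(1))
E
python3 - <<'E'
from st import *
show((605.5,159.2,300))
E
```

```text
t 0.2 p [ 184.4 -622.8  230.6] w 85.4 F [-0.5 -1.   0.2] M [-0.   -0.04  0.01]
q [ 1.256  0.616 -0.013  1.424  0.008  1.103 -0.04 ]
[[ 0.284 -0.     0.959]
 [-0.959  0.002  0.284]
 [-0.002 -1.    -0.   ]]
jaw az -73.5
tool-frame shift mm [-630.4  -68.4  625.8]
```

{"api": "jog_arm", "payload": {
  "rows": [
    [[0,-0.035,0],[0,-0.125,0],0.085],
    [[0,-0.035,0],[0,-0.125,0],0.085],
    [[0,0,0],[0,-0.125,0],0.085],
    [[0,0,0],[0,-0.125,0],0.085],
    [[0,0,0],[0,-0.125,0],0.085],
    [[0,0,0],[0,-0.125,0],0.085],
    [[0,0,0],[0,-0.125,0],0.085],
    [[0,0,0],[0,-0.125,0],0.085],
    [[0,0,0],[0,-0.125,0],0.085],
    [[0,0,0],[0,-0.125,0],0.085],
    [[0,0,0],[0,-0.125,0],0.085]
  ]
}}

```text
clock: 1.12
position: [184.3, -623.1, 300.9]
tool_rot: [-1.569, -0.077, 0.077]
ft_force: [-0.3, 0.4, 0.5]
grip_width: 84.8
```

```bash
python3 -c "
from st import *
show((605.5,159.2,300))"
```

```text
t 1.1167 p [ 184.3 -623.1  300.9] w 84.8 F [-0.3  0.4  0.5] M [-0.    0.06 -0.02]
q [ 1.446  0.587 -0.36   1.306  0.205  1.285  1.182]
[[ 0.995 -0.    -0.098]
 [ 0.098  0.001  0.995]
 [-0.    -1.     0.001]]
jaw az 5.62
tool-frame shift mm [495.8   1.3 737.3]
```

{"api": "jog_arm", "payload": {
  "rows": [
    [[0.022,0,0.033],[0,0,0],0.085],
    [[0.022,0,0.033],[0,0,0],0.085],
    [[0.022,0,0.033],[0,0,0],0.085],
    [[0.022,0,0.033],[0,0,0],0.085],
    [[0.022,0,0.033],[0,0,0],0.085],
    [[0.022,0,0.033],[0,0,0],0.085],
    [[0.022,0,0.033],[0,0,0],0.085],
    [[0.022,0,0.033],[0,0,0],0.085],
    [[0.022,0,0.033],[0,0,0],0.085],
    [[0.022,0,0.033],[0,0,0],0.085],
    [[0.022,0,0.033],[0,0,0],0.085],
    [[0.022,0,0.033],[0,0,0],0.085],
    [[0.022,0,0.033],[0,0,0],0.085],
    [[0.022,0,0.033],[0,0,0],0.085],
    [[0.022,0,0.033],[0,0,0],0.085],
    [[0.022,0,0.033],[0,0,0],0.085],
    [[0.022,0,0.033],[0,0,0],0.085],
    [[0.022,0,0.033],[0,0,0],0.085],
    [[0,0,0],[0,0,0],0.085],
    [[0,0,0],[0,0,0],0.085]
  ]
}}

```text
clock: 2.78
position: [524.5, 7.8, 301.1]
tool_rot: [-1.568, -0.077, 0.077]
ft_force: [0.3, -0.8, 0.3]
grip_width: 85.2
```

```bash
python3 -c "
from st import *
show((605.5,159.2,300))"
```

```text
t 2.7833 p [524.5   7.8 301.1] w 85.2 F [ 0.3 -0.8  0.3] M [ 0.   -0.02 -0.03]
q [ 0.344  0.402 -0.583  1.664  0.237  1.147 -0.202]
[[ 0.995 -0.    -0.098]
 [ 0.098  0.002  0.995]
 [-0.    -1.     0.002]]
jaw az 5.64
tool-frame shift mm [ 95.4   1.3 142.7]
```

{"api": "jog_arm", "payload": {
  "rows": [
    [[0.019,0,0.0285],[0,0,0],0.085],
    [[0.019,0,0.0285],[0,0,0],0.085],
    [[0.019,0,0.0285],[0,0,0],0.085],
    [[0.019,0,0.0285],[0,0,0],0.085],
    [[0.019,0,0.0285],[0,0,0],0.085],
    [[0,0,0],[0,-0.119,0],0.085],
    [[0,0,0],[0,-0.119,0],0.085],
    [[0,0,0],[0,-0.119,0],0.085],
    [[0,0,0],[0,-0.119,0],0.085],
    [[0,0,0],[0,-0.119,0],0.085],
    [[0,0,0],[0,-0.119,0],0.085],
    [[0,0,0],[0,-0.119,0],0.085],
    [[0,0,0],[0,-0.119,0],0.085],
    [[0,0,0],[0,-0.119,0],0.085],
    [[0,0,0],[0,-0.119,0],0.085],
    [[0,0,0],[0,-0.119,0],0.085],
    [[0,0,0],[0,-0.119,0],0.085],
    [[0,0,0],[0,0,0],0.085],
    [[0,0,0],[0,0,0],0.085]
  ]
}}

```text
clock: 4.37
position: [606.0, 153.2, 300.9]
tool_rot: [-1.236, -1.167, 1.169]
ft_force: [-0.5, 0.8, 0.4]
grip_width: 85.0
```

```bash
python3 -c "
from st import *
show((605.5,159.2,300))
from rig import imaging
for n in('scene','top'): cv2.imwrite(f'pics/{n}1.png',imaging.snapshot(n)['img'])
"
```

```text
t 4.3667 p [606.  153.2 300.9] w 85.0 F [-0.5  0.8  0.4] M [ 0.02  0.02 -0.03]
q [ 0.204  0.662 -0.923  1.375  0.526  1.36   0.791]
[[ 0.056 -0.001 -0.998]
 [ 0.998 -0.001  0.056]
 [-0.001 -1.     0.001]]
jaw az 86.78
tool-frame shift mm [6.  0.9 0.8]
```

View pics/scene1.png

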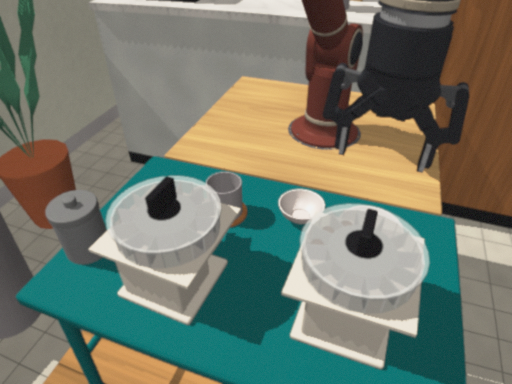

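View pics/top1.png

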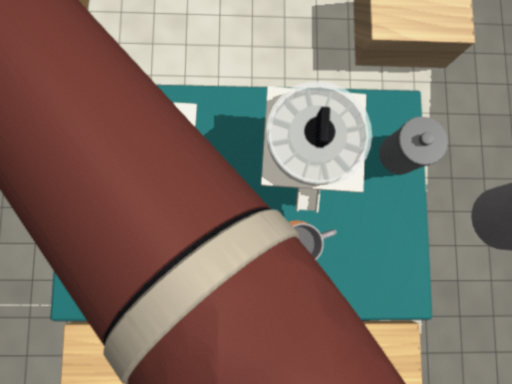

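The arm now hides the target from the top camera. The scene view shows the open gripper above the knob, with fingertips at (343,152) and (425,165). I'll check that against the calibration.

```bash
python3 -c "
from h import *
import pickle
S=pickle.load(open('S.pkl','rb'))
print(proj(S['scene'],[(606,153.2,301),(606+2.4,153.2+50,314),(606-2.4,153.2-50,314),(605.5,159.2,211)]))
"
```

```text
[[378.03937185 167.46052001]
 [423.46155906 167.86441396]
 [339.15688954 149.94753228]
 [368.9751467  221.71240099]]
```

{"api": "jog_arm", "payload": {
  "rows": [
    [[0.006,0,0.0005],[0,-0.016,0],0.085],
    [[0,0,0],[0,0,0],0.085],
    [[0,0,0],[0,0,0],0.085]
  ]
}}

```text
clock: 4.72
position: [605.2, 162.2, 301.5]
tool_rot: [-1.225, -1.184, 1.184]
ft_force: [0.3, -0.8, 0.7]
grip_width: 84.6
```

```bash
python3 -c "
from st import *
show((605.5,159.2,178))"
```

```text
t 4.7167 p [605.2 162.2 301.5] w 84.6 F [ 0.3 -0.8  0.7] M [-0.04 -0.   -0.03]
q [ 0.191  0.665 -0.928  1.37   0.529  1.363  0.798]
[[ 0.034  0.    -0.999]
 [ 0.999  0.     0.034]
 [ 0.    -1.    -0.   ]]
jaw az 88.06
tool-frame shift mm [ -3.  123.5  -0.3]
```

{"api": "jog_arm", "payload": {
  "rows": [
    [[-0.003,0.02,0],[0,0,0],0.085],
    [[0,0.02,0],[0,0,0],0.085],
    [[0,0.02,0],[0,0,0],0.085],
    [[0,0.015,0],[0,0,0],0.085],
    [[0,0,0],[0,0,0],0.085],
    [[0,0,0],[0,0,0],0.085]
  ]
}}

```text
clock: 5.22
position: [605.3, 158.2, 226.0]
tool_rot: [-1.225, -1.182, 1.184]
ft_force: [0.1, 0.7, 0.0]
grip_width: 84.9
```

```bash
python3 -c "
from st import *
show((605.5,159.2,178))
from rig import imaging
a=imaging.snapshot('scene')['img'][60:300,250:500]; cv2.imwrite('pics/s2.png',cv2.resize(a,None,fx=2.4,fy=2.4,interpolation=cv2.INTER_CUBIC))
"
```

```text
t 5.2167 p [605.3 158.2 226. ] w 84.9 F [0.1 0.7 0. ] M [ 0.   -0.03 -0.05]
q [ 0.193  0.725 -0.896  1.489  0.585  1.213  0.748]
[[ 0.035 -0.001 -0.999]
 [ 0.999 -0.     0.035]
 [-0.    -1.     0.001]]
jaw az 88.0
tool-frame shift mm [ 1.  48.  -0.2]
```

View pics/s2.png

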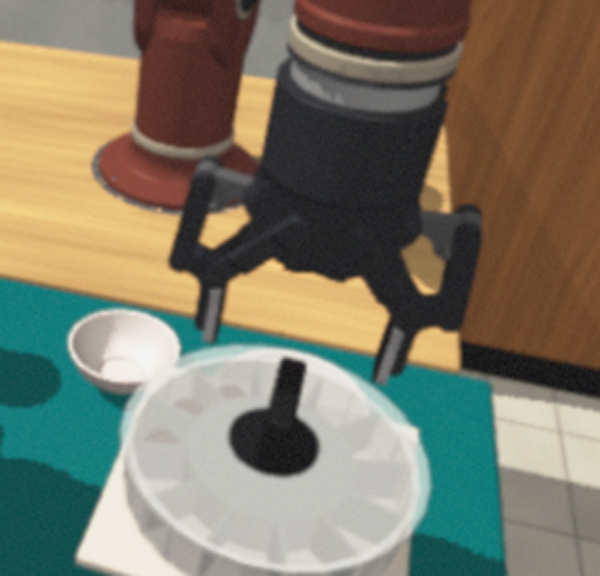

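The gripper straddles the bar: tips at crop (210,335) and (385,378), bar top at (290,365). I'll descend and close gently.

{"api": "jog_arm", "payload": {
  "rows": [
    [[0.001,0.016,0],[0,0,0],0.085],
    [[0,0.016,0],[0,0,0],0.085],
    [[0,0.011,0],[0,0,0],0.085],
    [[0,0.004,0],[0,0,0],0.085],
    [[0,0,0],[0,0,0],0.085],
    [[0,0,0],[0,0,0],0.085]
  ]
}}

```text
clock: 5.77
position: [606.0, 159.7, 180.3]
tool_rot: [-1.226, -1.185, 1.182]
ft_force: [0.1, 0.2, -0.5]
grip_width: 85.2
```

```bash
python3 -c "
from st import *
show((605.5,159.2,178))
from rig import imaging
a=imaging.snapshot('scene')['img'][60:300,250:500]; cv2.imwrite('pics/s3.png',cv2.resize(a,None,fx=2.4,fy=2.4,interpolation=cv2.INTER_CUBIC))
"
```

```text
t 5.7667 p [606.  159.7 180.3] w 85.2 F [ 0.1  0.2 -0.5] M [ 0.    0.04 -0.03]
q [ 0.181  0.768 -0.869  1.546  0.629  1.124  0.709]
[[ 0.035  0.001 -0.999]
 [ 0.999  0.001  0.035]
 [ 0.001 -1.    -0.001]]
jaw az 88.0
tool-frame shift mm [-0.5  2.3  0.5]
```

View pics/s3.png

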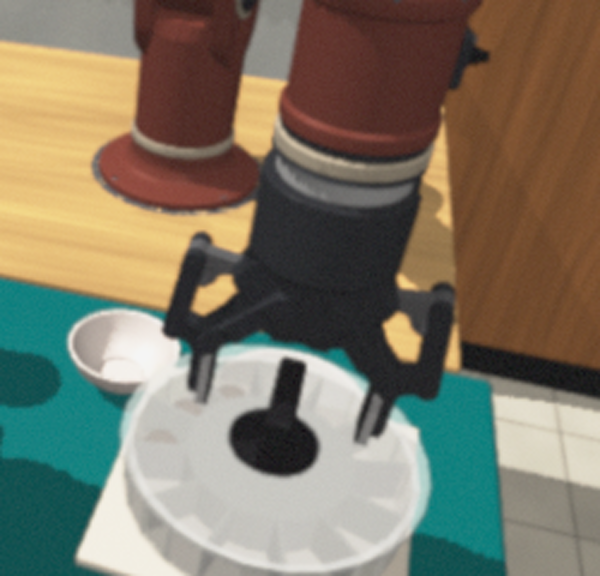

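{"api": "jog_arm", "payload": {
  "rows": [
    [[0,0.001,0],[0,0,0],0.05],
    [[0,0,0],[0,0,0],0.04],
    [[0,0,0],[0,0,0],0.03],
    [[0,0,0],[0,0,0],0.025],
    [[0,0,0],[0,0,0],0.022],
    [[0,0,0],[0,0,0],0.02],
    [[0,0,0],[0,0,0],0.018],
    [[0,0,0],[0,0,0],0.015],
    [[0,0,0],[0,0,0],0.01],
    [[0,0,0],[0,0,0],0.01],
    [[0,0,0],[0,0,0],0.01]
  ],
  "newtons": 30
}}

```text
clock: 6.73
position: [605.5, 160.0, 178.5]
tool_rot: [-1.225, -1.185, 1.183]
ft_force: [0.6, 2.1, -0.4]
grip_width: 15.5
```

```bash
python3 -c "
from st import *
show((605.5,159.2,178))
from rig import imaging
a=imaging.snapshot('scene')['img'][60:300,250:500]; cv2.imwrite('pics/s4.png',cv2.resize(a,None,fx=2.4,fy=2.4,interpolation=cv2.INTER_CUBIC))
"
```

```text
t 6.7333 p [605.5 160.  178.5] w 15.5 F [ 0.6  2.1 -0.4] M [ 0.35 -0.1  -0.16]
q [ 0.18   0.77  -0.868  1.548  0.63   1.121  0.708]
[[ 0.034  0.    -0.999]
 [ 0.999  0.001  0.034]
 [ 0.001 -1.    -0.   ]]
jaw az 88.03
tool-frame shift mm [-0.8  0.5 -0. ]
```

View pics/s4.png

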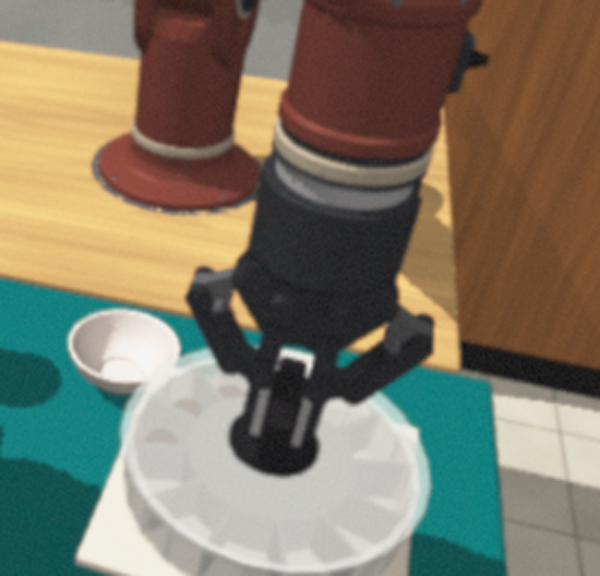

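The jaws have closed on the bar (15.5 mm). First click, clockwise from above, which is +ry.

{"api": "jog_arm", "payload": {
  "rows": [
    [[0,0,0],[0,0.044,0],0.01],
    [[0,0,0],[0,0.048,0],0.01],
    [[0,0,0],[0,0.048,0],0.01],
    [[0,0,0],[0,0.048,0],0.01],
    [[0,0,0],[0,0.048,0],0.01],
    [[0,0,0],[0,0.048,0],0.01],
    [[0,0,0],[0,0.048,0],0.01],
    [[0,0,0],[0,0.048,0],0.01],
    [[0,0,0],[0,0.048,0],0.01],
    [[0,0,0],[0,0.048,0],0.01],
    [[0,0,0],[0,0.048,0],0.01],
    [[0,0,0],[0,0,0],0.01],
    [[0,0,0],[0,0,0],0.01],
    [[0,0,0],[0,0,0],0.01],
    [[0,0,0],[0,0,0],0.01],
    [[0,0,0],[0,0,0],0.01]
  ],
  "newtons": 40
}}

```text
clock: 8.12
position: [605.4, 159.7, 178.5]
tool_rot: [-1.422, -0.789, 0.789]
ft_force: [-0.4, 2.1, 0.7]
grip_width: 15.6
```

```bash
python3 -c "
from st import *
show((605.5,159.2,178))
from rig import imaging
a=imaging.snapshot('scene')['img'][60:300,250:500]; cv2.imwrite('pics/s5.png',cv2.resize(a,None,fx=2.4,fy=2.4,interpolation=cv2.INTER_CUBIC))
cv2.imwrite('pics/t5.png',imaging.snapshot('top')['img'])
"
```

```text
t 8.1167 p [605.4 159.7 178.5] w 15.6 F [-0.4  2.1  0.7] M [ 0.3   0.08 -0.14]
q [ 0.119  0.728 -0.735  1.55   0.532  1.072  0.264]
[[ 0.53  -0.    -0.848]
 [ 0.848  0.001  0.53 ]
 [ 0.001 -1.     0.   ]]
jaw az 58.03
tool-frame shift mm [-0.4  0.5 -0.4]
```

View pics/s5.png

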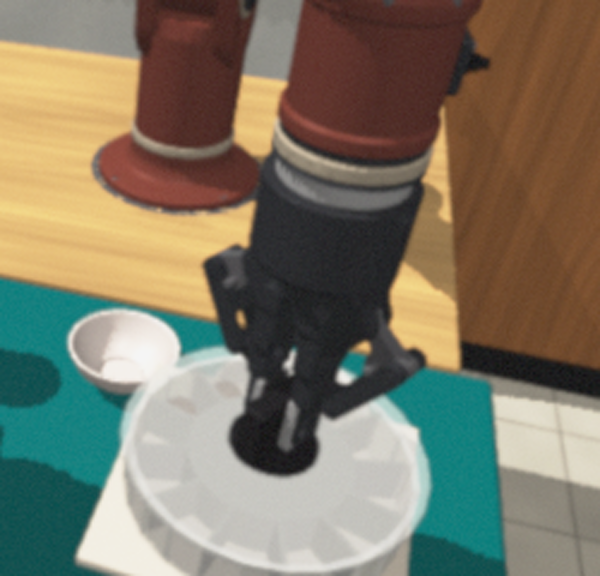

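View pics/t5.png

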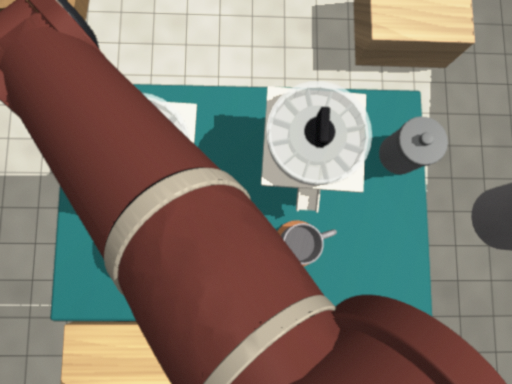

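It turned by 30.0° with the moments unchanged. Only two chocolates are left in view in the drum, at crop (183,404) and (228,387), so the first has dropped. Now the second click, by the same amount.

{"api": "jog_arm", "payload": {
  "rows": [
    [[0,0,0],[0,0.044,0],0.01],
    [[0,0,0],[0,0.048,0],0.01],
    [[0,0,0],[0,0.048,0],0.01],
    [[0,0,0],[0,0.048,0],0.01],
    [[0,0,0],[0,0.048,0],0.01],
    [[0,0,0],[0,0.048,0],0.01],
    [[0,0,0],[0,0.048,0],0.01],
    [[0,0,0],[0,0.048,0],0.01],
    [[0,0,0],[0,0.048,0],0.01],
    [[0,0,0],[0,0.048,0],0.01],
    [[0,0,0],[0,0.044,0],0.01],
    [[0,0,0],[0,0,0],0.01],
    [[0,0,0],[0,0,0],0.01],
    [[0,0,0],[0,0,0],0.01],
    [[0,0,0],[0,0,0],0.01],
    [[0,0,0],[0,0,0],0.01]
  ],
  "newtons": 40
}}

```text
clock: 9.55
position: [605.1, 159.4, 178.5]
tool_rot: [-1.536, -0.386, 0.387]
ft_force: [-1.5, 1.4, 2.9]
grip_width: 15.5
```

```bash
python3 -c "
from st import *
show((605.5,159.2,178))
from rig import imaging
a=imaging.snapshot('scene')['img'][60:300,250:500]; cv2.imwrite('pics/s6.png',cv2.resize(a,None,fx=2.4,fy=2.4,interpolation=cv2.INTER_CUBIC))
"
```

```text
t 9.55 p [605.1 159.4 178.5] w 15.5 F [-1.5  1.4  2.9] M [ 0.29  0.44 -0.07]
q [ 0.05   0.693 -0.598  1.553  0.432  1.032 -0.173]
[[ 0.881 -0.001 -0.473]
 [ 0.473  0.     0.881]
 [-0.001 -1.     0.   ]]
jaw az 28.22
tool-frame shift mm [ 0.2  0.5 -0.4]
```

View pics/s6.png

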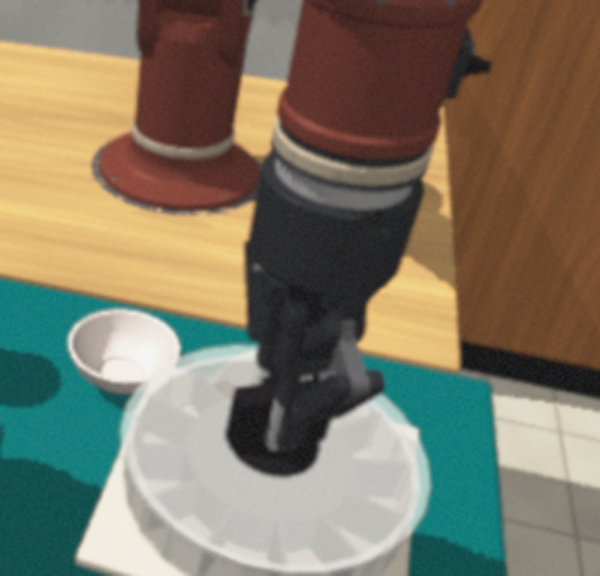

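Total turn is 59.8°, and one chocolate is still in the drum at crop (227,385). Release and lift straight up.

{"api": "jog_arm", "payload": {
  "rows": [
    [[0,0,0],[0,0,0],0.022],
    [[0,0,0],[0,0,0],0.03],
    [[0,0,0],[0,0,0],0.045],
    [[0,0,0],[0,0,0],0.06],
    [[0,0,0],[0,0,0],0.07],
    [[0,0,0],[0,0,0],0.07],
    [[0,0,0],[0,0,0],0.07],
    [[0,-0.01,0],[0,0,0],0.07],
    [[0,-0.02,0],[0,0,0],0.07],
    [[0,-0.03,0],[0,0,0],0.07],
    [[0,-0.035,0],[0,0,0],0.07],
    [[0,-0.035,0],[0,0,0],0.07],
    [[0,0,0],[0,0,0],0.07],
    [[0,0,0],[0,0,0],0.07]
  ]
}}

```text
clock: 10.77
position: [606.4, 160.4, 312.0]
tool_rot: [-1.535, -0.391, 0.38]
ft_force: [0.4, 0.3, -0.3]
grip_width: 70.3
```

{"api": "jog_arm", "payload": {
  "rows": [
    [[-0.019,0,-0.023],[0,0,0],0.07],
    [[-0.019,0,-0.023],[0,0,0],0.07],
    [[-0.019,0,-0.023],[0,0,0],0.07],
    [[-0.019,0,-0.023],[0,0,0],0.07],
    [[-0.019,0,-0.023],[0,0,0],0.07],
    [[-0.019,0,-0.023],[0,0,0],0.07],
    [[-0.019,0,-0.023],[0,0,0],0.07],
    [[-0.019,0,-0.023],[0,0,0],0.07],
    [[-0.019,0,-0.023],[0,0,0],0.07],
    [[-0.019,0,-0.023],[0,0,0],0.07],
    [[-0.019,0,-0.023],[0,0,0],0.07],
    [[-0.019,0,-0.023],[0,0,0],0.07],
    [[-0.019,0,-0.023],[0,0,0],0.07],
    [[-0.019,0,-0.023],[0,0,0],0.07],
    [[0,0,0],[0,0,0],0.07],
    [[0,0,0],[0,0,0],0.07]
  ]
}}

```text
clock: 12.1
position: [521.6, -252.7, 306.8]
tool_rot: [-1.536, -0.379, 0.384]
ft_force: [-0.1, 1.1, 0.1]
grip_width: 70.2
```

```bash
python3 -c "
from st import *
from rig import imaging
show()
for n in('scene','top'): cv2.imwrite(f'pics/{n}7.png',imaging.snapshot(n)['img'])
"
```

```text
t 12.1 p [ 521.6 -252.7  306.8] w 70.2 F [-0.1  1.1  0.1] M [ 0.07 -0.02 -0.01]
q [ 0.803  0.504 -0.635  1.502  0.308  1.24   0.613]
[[ 0.884 -0.003 -0.468]
 [ 0.468  0.001  0.884]
 [-0.002 -1.     0.002]]
jaw az 27.9
```

View pics/scene7.png

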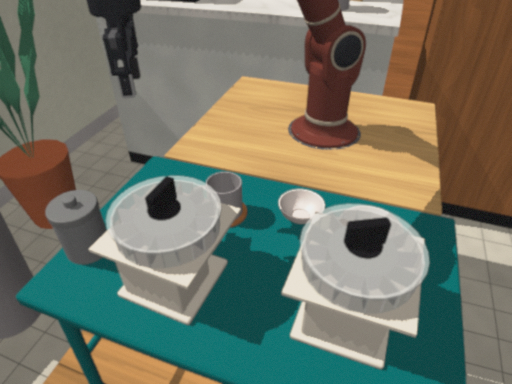

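View pics/top7.png

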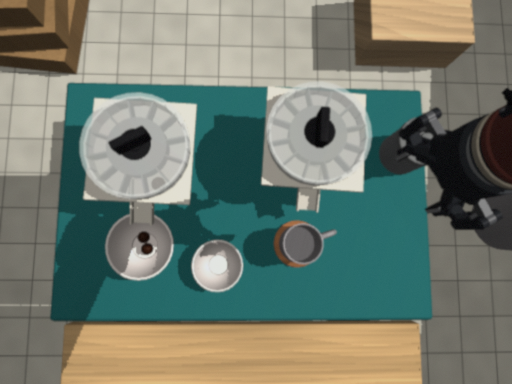

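The top view shows two chocolates in the large bowl at (144,237) and (148,248). Bowl, other knob and mug look unmoved. I'll check the final knob angle and the third chocolate.

```bash
sed "s/g<75/g<120/" fit.py > fitT.py; python3 - <<'E'
from fitT import *
S=pickle.load(open("S.pkl","rb"))
S2={n:dict(S[n],img=cv2.imread(f"pics/{n}7.png")) for n in S}
B={"top":(105,110,165,170),"scene":(338,206,395,262)}
r,_=fit(S2,B,[605.5,159.2,165,-1.05]);print(r.x,r.fun,np.degrees(r.x[3]+.041))
d=lambda a,b:np.abs(a.astype(int)-b).max(2)
print("spare top diff",(d(S["top"]["img"],S2["top"]["img"])[85:190,262:365]>40).sum())
a=S2["top"]["img"][80:290,60:260]; cv2.imwrite("pics/topc7.png",cv2.resize(np.clip(a*1.2,0,255).astype(np.uint8),None,fx=2.85,fy=2.85,interpolation=cv2.INTER_CUBIC))
E
```

```text
[606.36003782 158.83583559 164.234258    -1.02766562] 0.1732783902548216 -56.531775784795926
spare top diff 0
```

View pics/topc7.png

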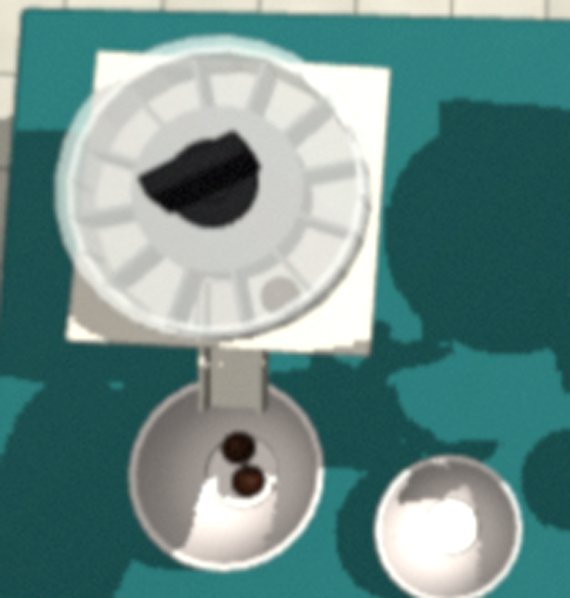

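The two chocolates are at rest in the larger bowl and the third is still in the drum at crop (280,293). The knob is about 57–60° clockwise, at the second click within measuring error. The spare knob is unchanged and the robot is clear of everything.

```bash
python3 -c "
from rig import hand_in
print(hand_in())"
```

```text
the job is handed in; nothing more can be done
None
```

I turned the knob of the dispenser over the larger bowl clockwise by two clicks, released it, moved the arm clear and handed the job in at about 12 s.

**How it was turned:** I gripped the bar and made two separate 30° turns. The tool's own reading gave 59.8° in total.

**Last checks:**
- **Chocolates:** two lie at rest in the larger bowl, and the third is still in the drum.
- **Bowl and other dispenser:** the bowl looks to be where it stood. The other dispenser shows no change in the top picture.
- **Contact:** the robot was clear of everything when I handed in. Every force reading I took was only a few newtons.

**One disagreement:** a fit to the final pictures put the knob at about 56.5° rather than 60°. The fit was loose, and both figures are within the 10° in which the knob settles at the second click. I took 60° as right.

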